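# Take the lunch-tin tower apart for drying

### The job

Take the washed tower of lunch tins apart from the top down, one piece at a time, putting each piece in its place before you lift the next: the lid and all three tins stand upright, separately, on the draining board, and every flat wooden cover you find on a tin goes onto the drying stand, both holes threaded over its two pins and pushed down flat. Leave the other things on the worktop alone.

Things in the scene. Friction and masses are not known exactly. Their poses are not given: they have to be found in the camera images.
- lid_handle (a point): Steel lid on the top tin, 120 (x) x 64 (y) mm, 37 mm high with its black bar handle (60 mm long in x, 12 wide in y, standing on two posts). The point is in the handle, 29 mm above the lid's underside; z up. It rests on the end walls of the tin, its 3 mm deep foot between them with 2 mm play. 0.14 kg.
- board_top (a point): Wooden draining board lying flat, fixed, 320 mm (x) x 230 mm (y) x 12 mm thick, grooved along x. The point is the centre of its upper face. It lies to the left or to the right of the tower, the stand on the other side.
- stand_seat (a point): Drying stand: a low wooden block 124 mm (x) x 44 mm (y) x 18 mm high, loose, about 0.8 kg, with two upright steel pins of 9 mm diameter at x = -30 and +30 mm from this point, y = 0. The pins rise 47 mm above the block's upper face and are tapered over their last 7 mm. The point is the centre of the block's upper face; z up.
- tin_top_centre (a point): Open steel lunch tin, the uppermost of three alike: 120 (x) x 64 (y) mm, walls 3 mm; side walls end 45 mm above its underside, end walls (with 12 mm corner returns) rise to 57 mm and carry the next tin, whose 3 mm deep foot sits between them with 2 mm play (54 mm from tin to tin). The point is on its middle axis, 30 mm above its underside; z up. 0.13 to 0.21 kg.
- tin_middle_centre (a point): Open steel lunch tin, the middle of three alike: 120 (x) x 64 (y) mm, walls 3 mm; side walls end 45 mm above its underside, end walls (with 12 mm corner returns) rise to 57 mm and carry the next tin, whose 3 mm deep foot sits between them with 2 mm play (54 mm from tin to tin). The point is on its middle axis, 30 mm above its underside; z up. 0.13 to 0.21 kg.
- tin_bottom_centre (a point): Open steel lunch tin, the lowest of three alike: 120 (x) x 64 (y) mm, walls 3 mm; side walls end 45 mm above its underside, end walls (with 12 mm corner returns) rise to 57 mm and carry the next tin, whose 3 mm deep foot sits between them with 2 mm play (54 mm from tin to tin). The point is on its middle axis, 30 mm above its underside; z up. 0.13 to 0.21 kg.
- cover_top_centre (a point): Flat wooden cover on the top tin (may be absent): plate 88 (x) x 70 (y) x 7 mm, under it a 6 mm foot 40 x 54 mm; two 14 mm through holes at x = +-30 mm. Lies on the tin's side walls between the corner returns, 3 mm wider than the tin on each side. The point is on its middle axis, half-way up the plate, 9.5 mm above the foot's underside. Covers pile 13 mm apart on the stand. 0.08 kg.
- cover_middle_centre (a point): Flat wooden cover on the middle tin (may be absent): plate 88 (x) x 70 (y) x 7 mm, under it a 6 mm foot 40 x 54 mm; two 14 mm through holes at x = +-30 mm. Lies on the tin's side walls between the corner returns, 3 mm wider than the tin on each side. The point is on its middle axis, half-way up the plate, 9.5 mm above the foot's underside. Covers pile 13 mm apart on the stand. 0.08 kg.
- cover_bottom_centre (a point): Flat wooden cover on the bottom tin (may be absent): plate 88 (x) x 70 (y) x 7 mm, under it a 6 mm foot 40 x 54 mm; two 14 mm through holes at x = +-30 mm. Lies on the tin's side walls between the corner returns, 3 mm wider than the tin on each side. The point is on its middle axis, half-way up the plate, 9.5 mm above the foot's underside. Covers pile 13 mm apart on the stand. 0.08 kg.
- salt_shaker: Salt shaker, 44 x 44 x 90 mm, a bystander; origin under its centre.
- garlic: Garlic bulb, 53 mm, a bystander; origin under its centre.
Mind the look-alikes: they are no part of the job. What is shaped like the part that bears tin_middle_centre but blue is not meant. What is shaped like the part that bears tin_top_centre but blue is not meant.

How it is judged:
By the outcome, as a careful person would: the job done as asked, in the order asked, and still so for the second after the job is handed in, with the robot touching nothing.
Of cover_top, cover_middle, cover_bottom only 2 to 3 are there at a start; the rules pass over those that are not, and their reading is None.
At some moment in a run one of stand may be knocked a few centimetres aside while the robot is not near it.
It also fails if it takes over 210 s, if anything falls off the work surface, if the arm or the gripper's body presses on something with over 40 N, if the wrist force passes 120 N, or if a joint passes its speed limit or range.

### The arm

A 6-joint arm with a two-finger parallel gripper is mounted at the origin on a cart in front of the work surface, level with it; the furniture and walls round the work are solid. World frame = base frame: x ahead of the robot, y to its left, z up, the work surface at z = 0. Lengths are in m, angles in rad, forces in N, time in s.
With the tool pointing down it reaches from about 0.425 to 0.95 m from the base axis. Payload 3.5 kg.
Tool frame: the origin (TCP) lies midway between the tips of the shut fingers; the grasp point (between the pads) lies 19 mm behind it; z points along the fingers, y is the line along which they close (so a half turn about z gives the same grasp; the last joint's range is limited). The gripper opens to 85 mm and grips with 20 to 120 N. Pads are 22 mm wide; open, the fingers measure 114 mm over their backs; the gripper's body (76 mm by 85 mm) begins 54 mm behind the grasp point. The pads swing forward as they close: fully open they stand 13 mm farther back than shut.
Start: joints at [1.157, 0.286, 1.577, -0, 1.279, -0.15], TCP at [0.176, 0.652, 0.231] pointing down, gripper open.
Joint ranges: [-2.77, 2.77], [-0.9, 2.22], [0.21, 2.48], [-1.53, 4.67], [0.24, 2.81], [-2.84, 2.84]. Speed limits (rad/s): [2.79, 2.79, 3.14, 3.14, 3.14, 3.14].

### API

Orientations are given as a unit quaternion [w, x, y, z].
In Python, from station import ctrl gives the robot as it stands.
- The arm moves only by the tool move_arm, never from a script. Its argument "commands" is a list of rows, each a list of 3 entries, a list of its own where there are three numbers: the gripper command: -1 is fully open, 1 is shut, values between are in proportion, then the shift along the tool's x, y, z each as a share of 0.5 m, from -1 to 1, then the turn about the tool's z as a share of 90 degrees, from -1 to 1. A call has 1 to 20 rows; each row shifts and turns the commanded pose from where the row before left it, along the tool's axes as they then stand; what a row does not reach is not made up. A row lasts 1/12 s, in which the tool goes at most 41.7 mm and 7.16 degrees, less where a joint would pass 70% of its speed; a pose out of reach is approached as far as the arm can. A call with a number of a shift or a turn outside -1 to 1 is refused whole. A call with a gripper value outside its range is refused whole. The fingers move at their own pace and stop on an object; "newtons" is the grip in N (left out, the last holds). Time passes only in rows, so rows that do not move let the fingers close. It gives the time, the measured TCP pose, the force, the opening and the grip force at its end, in the units of the state.
- ctrl.get_state(): the state, without advancing time (a new reading comes with each control period).
- ctrl.snapshot(name): name is "scene" or "top"; returns (picture, depth): 420x560x3 uint8, blue, green, red; 420x560 float32, m along the optical axis (not along the pixel's ray), 0 where there is no reading.
- ctrl.camera_model(name): a dict with "camera_matrix" (3x3 intrinsics, pixels), "dist" ([k1, k2, p1, p2, k3] as OpenCV has them; the pictures are not rectified), "R" (3x3) and "t" (3): a world point X has camera coordinates R X + t. Camera axes: x right, y down, z forward; pixel columns grow to the right and rows downward; lengths in m; the calibration is good to about 2 mm. A picture is of the moment at which its call begins. camera_model takes no time and is no camera call.
- ctrl.close_job(): hands the job in; it is judged then, once.
The state is a dict: "clock": time; "joint_pos": joint angles; "qvel": joint speeds; "joint_torque": joint torques, N m; "tool_pos": TCP position; "orientation": TCP orientation; "wrist_force": force on the tool from outside, world axes, zero at the start; "torque": the same for the moment, N m; "width": opening from 0.0 (shut) to 1.0 (fully open); "finger_force": force on a finger pad.
Only numpy, scipy, OpenCV 4.12 (cv2) and the standard library are available. Lean on these libraries where they do the work, as an engineer would, in place of code of your own. Each camera call takes 0.05 s, during which the arm holds its last target. There are 200 camera calls.

## Working session

There is one attempt and no reset: what is moved stays moved. The work goes in short steps, Python scripts to look and compute and a tool call to move; the robot and the scene stay as the last step left them, time stands still between calls to the robot, and variables do not carry over. Pictures are saved under pics/ and viewed, at most 14 in all, crops included, and the job is handed in when it is done.

Besides the shell and the picture viewer there is one more tool, called after "Request:" in YAML: its name, and indented under it one key for each argument. move_arm: Moves the arm, as the interface text tells. Shift numbers are shares of 0.5 m and turn numbers shares of 90 degrees, none past 1 either way. Its arguments: {"type":"object","properties":{"commands":{"type":"array"},"newtons":{"type":"number"}},"required":["commands"]}

```bash
ls; mkdir -p pics; cat > h.py <<'E'
import numpy as np, cv2
from station import ctrl
def snap(n):
    im,d=ctrl.snapshot(n); m=ctrl.camera_model(n)
    K=np.array(m["camera_matrix"],float);D=np.array(m["dist"],float);R=np.array(m["R"]);t=np.array(m["t"])
    v,u=np.mgrid[0:420,0:560]
    p=cv2.undistortPoints(np.stack([u,v],-1).reshape(-1,1,2).astype(float),K,D).reshape(420,560,2)
    c=np.dstack([p*d[...,None],d]); W=(c-t)@R
    W[d==0]=np.nan
    return im,d,W
def state():
    s=ctrl.get_state(); print({k:np.round(s[k],3).tolist() for k in ("clock","joint_pos","tool_pos","orientation","wrist_force","width","finger_force")})
E
python3 - <<'E'
from h import *
state()
for n in("scene","top"):
    im,d,W=snap(n); cv2.imwrite(f"pics/{n}0.png",im); np.save(f"/tmp/{n}0.npy",W)
    m=ctrl.camera_model(n); print(n,-np.array(m["R"]).T@np.array(m["t"]),np.array(m["R"]).round(2).tolist())
E
```

```text
pics
{'clock': 0.0, 'joint_pos': [1.157, 0.287, 1.578, 0.0, 1.279, -0.15], 'tool_pos': [0.176, 0.651, 0.23], 'orientation': [-0.0, 0.132, 0.991, -0.001], 'wrist_force': [0.322, 0.179, 0.041], 'width': 1.001, 'finger_force': 0.0}
scene [-0.28597473 -0.61000326  0.7807819 ] [[0.67, -0.74, 0.02], [-0.38, -0.38, -0.84], [0.63, 0.56, -0.54]]
top [0.26512037 0.05867567 1.33920265] [[0.02, -1.0, 0.02], [-0.99, -0.03, -0.16], [0.16, -0.01, -0.99]]
```

View pics/scene0.png

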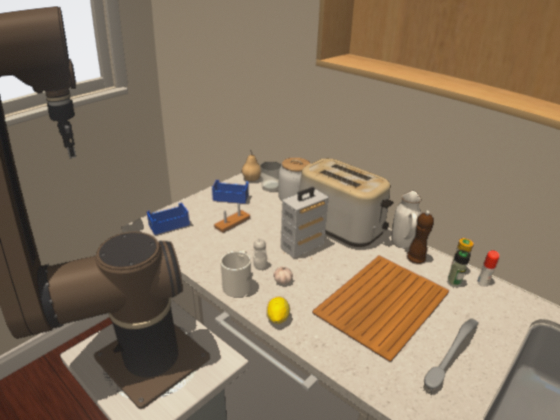

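View pics/top0.png

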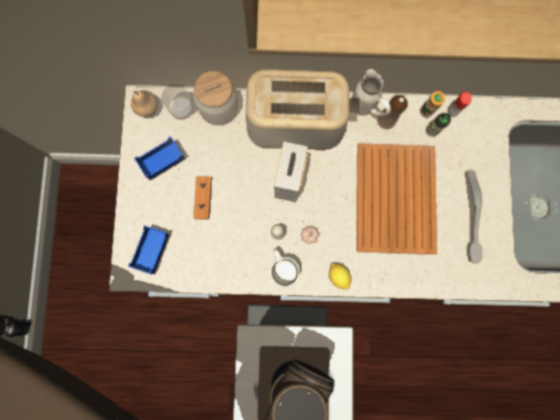

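The scene picture shows the tower at about (303,222) in front of the toaster, the stand at (232,220), blue look-alikes at (168,218) and (230,192), and the board at (383,302). The top picture has the tower lid at (291,170), the stand at (203,197) and the board at (397,198).

```bash
cat >> h.py <<'E'
def rect(P):
    (c,s,a)=cv2.minAreaRect((P[:,:2]*1000).astype(np.float32)); return np.round(c,1),np.round(s,1),round(a,1)
def clean(m): 
    n,l,st,_=cv2.connectedComponentsWithStats(m.astype(np.uint8)); return l==1+np.argmax(st[1:,4])
E
python3 - <<'E'
from h import *
W=np.load("/tmp/top0.npy"); im=cv2.imread("pics/top0.png").astype(int)
def roi(c0,c1,r0,r1):
    m=np.zeros((420,560),bool); m[r0:r1,c0:c1]=1; return m
Z=W[...,2]
print("table z",np.nanmedian(Z[215:240,230:260]), W[225,245])
for n,r,lo,hi in (("lidplate",roi(270,312,138,205),.165,.187),("handle",roi(270,312,138,205),.190,.25),("board",roi(345,450,130,265),.005,.02),("stand",roi(185,220,170,225),.01,.028),("pins",roi(185,220,170,225),.035,.1)):
    m=r&(Z>lo)&(Z<hi)
    if n!="pins": m=clean(m)
    P=W[m]; print(n,m.sum(),rect(P),np.nanmedian(P[:,2]), P[:,:2].mean(0))
    if n=="pins": print(P.round(3).tolist())
m=roi(270,312,138,205); print(np.histogram(Z[m],bins=np.arange(0,.26,.01)))
s=cv2.imread("pics/scene0.png"); cv2.imwrite("pics/c1.png",cv2.resize(s[180:265,265:345],None,fx=7,fy=7,interpolation=cv2.INTER_CUBIC))
E
```

```text
table z 0.0020615318719992555 [ 0.42958218  0.14948534 -0.00224496]
lidplate 1043 (array([562.6,  27.5]), array([ 67.4, 120.9]), 77.9) 0.17301655166435545 [0.56116788 0.02793966]
handle 111 (array([562.3,  27.8]), array([11.9, 59.6]), 80.3) 0.20009063410139558 [0.56160008 0.02778626]
board 8602 (array([ 520.8, -283.6]), array([247.9, 337.4]), 88.8) 0.013659854211998262 [ 0.51480886 -0.28242423]
stand 652 (array([503.3, 274.2]), array([ 45.4, 124.1]), 89.0) 0.019862673081967222 [0.50211807 0.27298147]
pins 27 (array([502.8, 273.4]), array([ 8.1, 65.9]), 88.1) 0.057992847077733216 [0.5057142  0.27270109]
[[0.535, 0.276, 0.063], [0.535, 0.271, 0.064], [0.532, 0.276, 0.063], [0.531, 0.273, 0.068], [0.533, 0.271, 0.062], [0.534, 0.27, 0.054], [0.53, 0.274, 0.059], [0.532, 0.272, 0.054], [0.532, 0.269, 0.054], [0.536, 0.27, 0.035], [0.531, 0.276, 0.045], [0.531, 0.274, 0.044], [0.531, 0.271, 0.044], [0.532, 0.269, 0.039], [0.529, 0.272, 0.038], [0.475, 0.275, 0.069], [0.476, 0.273, 0.063], [0.473, 0.278, 0.064], [0.473, 0.272, 0.068], [0.474, 0.271, 0.058], [0.471, 0.276, 0.06], [0.471, 0.274, 0.059], [0.471, 0.271, 0.061], [0.474, 0.27, 0.046], [0.47, 0.275, 0.051], [0.47, 0.273, 0.049], [0.471, 0.271, 0.042]]
(array([745,  29,  16,  37,  29,  47,  47,  51,  57,  76,  69,  64,  19,
        12,  27,  29, 178, 931,   2,  54,  57,   0,   0,   0,   0]), array([0.  , 0.01, 0.02, 0.03, 0.04, 0.05, 0.06, 0.07, 0.08, 0.09, 0.1 ,
       0.11, 0.12, 0.13, 0.14, 0.15, 0.16, 0.17, 0.18, 0.19, 0.2 , 0.21,
       0.22, 0.23, 0.24, 0.25]))
```

View pics/c1.png

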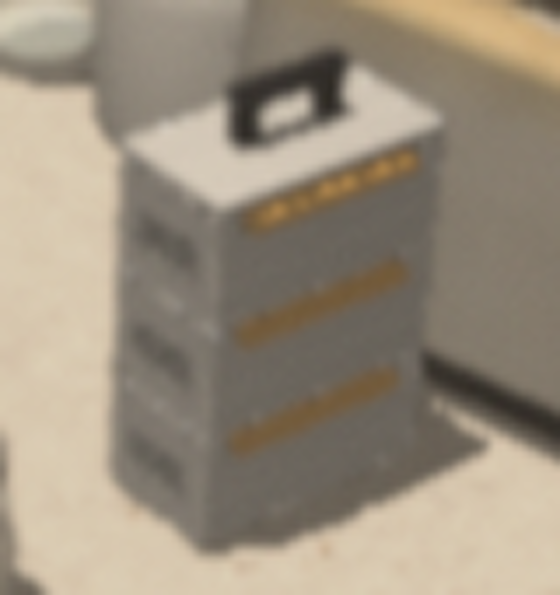

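The crop shows brown slats under the lid and between the tins at about (330,190), (320,300) and (315,410), so all three covers are there. Sizes and heights fit the given ones. Now moving over the tower.

Request:
move_arm:
  commands:
    - [-1,[0,0,-0.02],-0.0563]
    - [-1,[0,0,-0.02],-0.0563]
    - [-1,[0,0,-0.02],-0.0563]
    - [-1,[-0.04,-0.065,-0.005],0]
    - [-1,[-0.04,-0.065,-0.005],0]
    - [-1,[-0.04,-0.065,-0.005],0]
    - [-1,[-0.04,-0.065,-0.005],0]
    - [-1,[-0.04,-0.065,-0.005],0]
    - [-1,[-0.04,-0.065,-0.005],0]
    - [-1,[-0.04,-0.065,-0.005],0]
    - [-1,[-0.04,-0.065,-0.005],0]
    - [-1,[-0.04,-0.065,-0.005],0]
    - [-1,[-0.04,-0.065,-0.005],0]
    - [-1,[-0.04,-0.065,-0.005],0]
    - [-1,[-0.04,-0.065,-0.005],0]
    - [-1,[-0.04,-0.065,-0.005],0]
    - [-1,[-0.04,-0.065,-0.005],0]
    - [-1,[-0.04,-0.065,-0.005],0]
    - [-1,[-0.04,-0.065,-0.005],0]
    - [-1,[-0.04,-0.065,-0.005],0]
  newtons: 40

```text
clock: 1.77
tool_pos: [0.5172, 0.0978, 0.3035]
orientation: [-0.0, -0.001, 1.0, 0.0]
wrist_force: [0.7, 1.5, -0.1]
width: 0.999
finger_force: 0.0
```

```bash
python3 - <<'E'
from h import *
W=np.load("/tmp/top0.npy"); Z=W[...,2]
r=np.zeros(Z.shape,bool); r[138:205,270:312]=1
for lo,hi in((.165,.187),(.19,.25)):
    P=W[r&(Z>lo)&(Z<hi)][:,:2]; w,v=np.linalg.eigh(np.cov(P.T)); print(np.degrees(np.arctan(v[1,1]/v[0,1])), P.mean(0))
W=np.load("/tmp/scene0.npy"); Z=W[...,2]
r=np.zeros(Z.shape,bool); r[180:265,265:345]=1
m=r&(Z>.19)&(Z<.21)&(W[...,1]<.08)&(W[...,0]<.61);P=W[m]; print("scene handle",rect(P),P.mean(0))
m=r&(Z>.165)&(Z<.187);P=W[clean(m)]; print("scene lid",rect(P),P.mean(0))
E
```

```text
-10.452007262883297 [0.56116788 0.02793966]
-9.996370890741371 [0.56160008 0.02778626]
scene handle (array([562.7,  24. ]), array([13.9, 61.8]), 78.6) [0.55900881 0.02343983 0.19767429]
scene lid (array([560.7,  27.1]), array([ 69.5, 122.4]), 79.9) [0.55159745 0.02055486 0.17301706]
```

Request:
move_arm:
  commands:
    - [-0.3,[-0.03,-0.047,0],0]
    - [-0.3,[-0.03,-0.047,0],0]
    - [-0.3,[-0.03,-0.047,0],0.0585]
    - [-0.3,[0,0,0],0.0585]
    - [-0.3,[0,0,0.05],0]
    - [-0.3,[0,0,0.05],0]
    - [-0.3,[0,0,0.05],0]
    - [-0.3,[0,0,0.05],0]
    - [-0.3,[0,0,0.03],0]
    - [-0.3,[0,0,0.02],0]
    - [-0.3,[0,0,0],0]
    - [-0.3,[0,0,0],0]

```text
clock: 2.77
tool_pos: [0.5619, 0.0293, 0.1787]
orientation: [-0.0, 0.091, 0.996, -0.0]
wrist_force: [-0.4, -0.4, 0.4]
width: 0.65
finger_force: 0.0
```

```bash
python3 - <<'E'
from h import *
state()
im,d,W=snap("scene"); cv2.imwrite("pics/c2.png",cv2.resize(im[130:265,245:365],None,fx=4.4,fy=4.4))
E
```

```text
{'clock': 2.767, 'joint_pos': [-0.128, 0.09, 1.903, -0.0, 1.149, -1.517], 'tool_pos': [0.562, 0.029, 0.179], 'orientation': [-0.0, 0.091, 0.996, -0.0], 'wrist_force': [-0.363, -0.417, 0.401], 'width': 0.65, 'finger_force': 0.0}
```

View pics/c2.png

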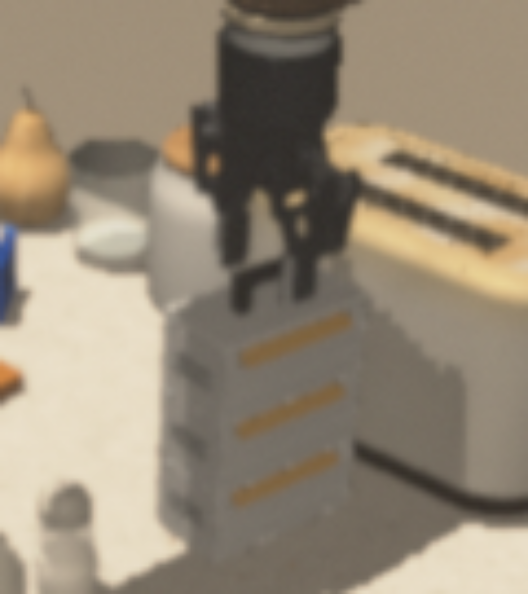

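The gripper straddles the handle at about (270,280) in the crop. Closing and lifting.

Request:
move_arm:
  commands:
    - [1,[0,0,0],0]
    - [1,[0,0,0],0]
    - [1,[0,0,0],0]
    - [1,[0,0,0],0]
    - [1,[0,0,0],0]
    - [1,[0,0,-0.01],0]
    - [1,[0,0,-0.03],0]
    - [1,[0,0,-0.05],0]
    - [1,[0,0,-0.06],0]
    - [1,[0,0,-0.06],0]
    - [1,[0,0,0],-0.0585]
    - [1,[0,0,0],-0.0585]

```text
clock: 3.82
tool_pos: [0.5629, 0.0294, 0.287]
orientation: [0.003, -0.003, 1.0, -0.0]
wrist_force: [-1.0, -0.1, -1.6]
width: 0.131
finger_force: 39.9
```

Request:
move_arm:
  commands:
    - [1,[-0.006,-0.03,0],0]
    - [1,[-0.006,-0.06,0],0]
    - [1,[-0.006,-0.066,0],0]
    - [1,[-0.006,-0.066,0],0]
    - [1,[-0.006,-0.066,0],0]
    - [1,[-0.006,-0.066,0],0]
    - [1,[-0.006,-0.066,0],0]
    - [1,[-0.006,-0.066,0],0]
    - [1,[-0.006,-0.066,0],0]
    - [1,[-0.006,-0.066,0],0]
    - [1,[-0.006,-0.066,0],0]
    - [1,[-0.006,-0.05,0],0]
    - [1,[0,0,0.06],0]
    - [1,[0,0,0.06],0]
    - [1,[0,0,0.06],0]
    - [1,[0,0,0.06],0]
    - [1,[0,0,0.06],0]
    - [1,[0,0,0.06],0]
    - [1,[0,0,0.03],0]
    - [1,[0,0,0],0]

```text
clock: 5.48
tool_pos: [0.5955, -0.3353, 0.0828]
orientation: [-0.004, -0.001, 1.0, 0.003]
wrist_force: [-0.7, 0.3, -2.2]
width: 0.127
finger_force: 39.9
```

Request:
move_arm:
  commands:
    - [1,[0,0,0.05],0]
    - [1,[0,0,0.036],0]
    - [1,[0,0,0.008],0]
    - [1,[0,0,0.004],0]
    - [1,[0,0,0.004],0]
    - [1,[0,0,0.003],0]
    - [1,[0,0,0],0]

```text
clock: 6.07
tool_pos: [0.5993, -0.3383, 0.038]
orientation: [0.001, -0.001, 1.0, -0.001]
wrist_force: [-0.2, -0.4, -1.5]
width: 0.128
finger_force: 39.9
```

Request:
move_arm:
  commands:
    - [1,[0,0,0.006],0]
    - [1,[0,0,0.006],0]
    - [1,[0,0,0.002],0]
    - [1,[0,0,0.002],0]
    - [1,[0,0,0],0]
    - [1,[0,0,0],0]

```text
clock: 6.57
tool_pos: [0.5987, -0.3381, 0.0298]
orientation: [0.0, -0.001, 1.0, -0.0]
wrist_force: [-3.0, 0.3, 5.9]
width: 0.13
finger_force: 40.8
```

Request:
move_arm:
  commands:
    - [-0.3,[0,0,0],0]
    - [-0.3,[0,0,0],0]
    - [-0.3,[0,0,0],0]
    - [-0.3,[0,0,-0.04],0]
    - [-0.3,[0,0,-0.08],0]
    - [-0.3,[0,0,-0.08],0]
    - [-1,[0,0,-0.08],0]
    - [-1,[0,0,-0.08],0]
    - [-1,[0,0,-0.08],0]
    - [-1,[0,0,-0.04],0]
    - [-1,[0,0,0],0]

```text
clock: 7.48
tool_pos: [0.6009, -0.3394, 0.2769]
orientation: [0.005, -0.001, 1.0, -0.004]
wrist_force: [-1.3, -0.1, 0.7]
width: 0.999
finger_force: 0.0
```

```bash
cat >> h.py <<'E'
def board_rect(Z,W,lo,hi,c0,c1,r0,r1,name):
    m=np.zeros(Z.shape,bool); m[r0:r1,c0:c1]=1; m&=(Z>lo)&(Z<hi)
    P=W[clean(m)] if m.any() else W[m]
    if len(P)<10: print(name,"none"); return
    w,v=np.linalg.eigh(np.cov(P[:,:2].T)); print(name,len(P),*rect(P),"z",np.median(P[:,2]).round(4),"mean",P.mean(0).round(4),"yaw",np.degrees(np.arctan(v[1,1]/v[0,1])).round(1))
def stand(Z,W,c0=170,c1=240,r0=150,r1=245,zt=.018):
    board_rect(Z,W,zt-.008,zt+.010,c0,c1,r0,r1,"stand")
    m=np.zeros(Z.shape,bool); m[r0:r1,c0:c1]=1; m&=(Z>zt+.017)&(Z<.08)
    n,l,st,_=cv2.connectedComponentsWithStats(m.astype(np.uint8))
    for i in range(1,n): 
        P=W[l==i]; print(" pin",len(P),P[P[:,2]>.05].mean(0).round(4) if (P[:,2]>.05).any() else "low")
E
python3 - <<'E'
from h import *
state()
im,d,W=snap("top"); Z=W[...,2]; cv2.imwrite("pics/t1.png",im)
board_rect(Z,W,.152,.172,265,315,135,205,"cover1")
m=np.zeros(Z.shape,bool); m[138:205,268:312]=1; print(np.histogram(Z[m],bins=np.arange(.1,.2,.005)))
stand(Z,W)
E
```

```text
{'clock': 7.483, 'joint_pos': [-0.661, 0.283, 1.498, 0.0, 1.347, -2.233], 'tool_pos': [0.601, -0.339, 0.277], 'orientation': [0.005, -0.001, 1.0, -0.004], 'wrist_force': [-1.286, -0.142, 0.739], 'width': 0.999, 'finger_force': 0.0}
cover1 1016 [562.5  27.6] [ 69.8 120.8] 79.4 z 0.1622 mean [0.5625 0.0277 0.1621] yaw -10.6
(array([ 35,  34,  69, 115,  38,  24,  17,  20,  19,  31,  26, 215, 623,
       159,   3,   0,   0,   0,   0]), array([0.1  , 0.105, 0.11 , 0.115, 0.12 , 0.125, 0.13 , 0.135, 0.14 ,
       0.145, 0.15 , 0.155, 0.16 , 0.165, 0.17 , 0.175, 0.18 , 0.185,
       0.19 , 0.195]))
stand 643 [503.9 274.3] [ 45.1 124.5] 89.1 z 0.02 mean [0.502  0.2733 0.0198] yaw -0.6
 pin 50 [0.6151 0.3382 0.0589]
 pin 14 [0.5322 0.2723 0.0602]
 pin 12 [0.4729 0.2736 0.0625]
```

View pics/t1.png

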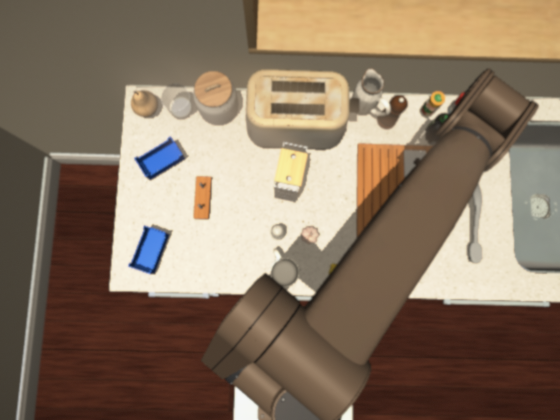

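The top picture shows the lid gone from the tower, with the yellow cover and its two holes at about (292,168), and the stand unmoved at (203,197).

```bash
cat >> h.py <<'E'
def cover(im,Z,W,lo,hi,c0=255,c1=325,r0=130,r1=230):
    # wooden plate by hue; mask filled so that holes count
    hsv=cv2.cvtColor(im,cv2.COLOR_BGR2HSV); m=np.zeros(Z.shape,bool); m[r0:r1,c0:c1]=1
    m&=(Z>lo)&(Z<hi)&(hsv[...,1]>80)&(hsv[...,0]<35)
    m=cv2.morphologyEx(m.astype(np.uint8),cv2.MORPH_CLOSE,np.ones((3,3),np.uint8)).astype(bool)&(Z>lo)&(Z<hi)
    P=W[clean(m)]; w,v=np.linalg.eigh(np.cov(P[:,:2].T))
    print("cover",len(P),*rect(P),"z",np.median(P[:,2]).round(4),"mean",P.mean(0).round(4),"yaw",np.degrees(np.arctan(v[1,1]/v[0,1])).round(1))
E
python3 - <<'E'
from h import *
im,d,W=snap("top"); Z=W[...,2]; cover(im,Z,W,.152,.172)
im,d,W=snap("scene"); Z=W[...,2]; cover(im,Z,W,.154,.172,265,345,160,250); stand(Z,W,205,260,195,240)
E
```

```text
cover 835 [565.5  26.1] [68.4 93.5] 80.0 z 0.1618 mean [0.5636 0.0263 0.1619] yaw -9.2
cover 451 [566.9  24.2] [ 75.3 106.2] 78.8 z 0.1617 mean [0.5613 0.0232 0.1615] yaw -7.2
stand 340 [502.4 271.4] [ 47.6 126. ] 89.0 z 0.0199 mean [0.4954 0.2674 0.0192] yaw -2.1
 pin 2 low
 pin 30 low
 pin 24 [0.5309 0.2708 0.0578]
 pin 22 [0.4711 0.272  0.059 ]
```

Request:
move_arm:
  commands:
    - [-1,[0.005,0.04,0],0]
    - [-1,[0.0065,0.063,0],0]
    - [-1,[0.0065,0.063,0],0]
    - [-1,[0.0065,0.063,0],0]
    - [-1,[0.0065,0.063,0],0]
    - [-1,[0.0065,0.063,0],0]
    - [-1,[0.0065,0.063,0],0]
    - [-1,[0.0065,0.063,0],0]
    - [-1,[0.0065,0.063,0],0]
    - [-1,[0.0065,0.063,0],0]
    - [-1,[0.0065,0.063,0],0]
    - [-1,[0.004,0.063,0],0]
    - [-1,[0,0,0.04],0.0585]
    - [-1,[0,0,0.05],0.0585]
    - [-1,[0,0,0.05],0]
    - [-1,[0,0,0.04],0]
    - [-1,[0,0,0.01],0]
    - [-1,[0,0,0],0]
    - [-1,[0,0,0],0]

```text
clock: 9.22
tool_pos: [0.5605, 0.0287, 0.1725]
orientation: [-0.001, 0.091, 0.996, 0.0]
wrist_force: [0.5, -0.2, -0.0]
width: 1.0
finger_force: 0.0
```

Request:
move_arm:
  commands:
    - [-1,[-0.0076,-0.0026,0],0]
    - [-1,[0,0,0.03],0]
    - [-1,[0,0,0.03],0]
    - [-1,[0,0,0.02],0]
    - [-1,[0,0,0.007],0]
    - [-1,[0,0,0],0]
    - [1,[0,0,0],0]
    - [1,[0,0,0],0]
    - [1,[0,0,0],0]
    - [1,[0,0,0],0]

```text
clock: 10.05
tool_pos: [0.5654, 0.0266, 0.1313]
orientation: [0.001, 0.091, 0.996, -0.0]
wrist_force: [0.2, -1.0, 2.7]
width: 0.807
finger_force: 45.6
```

Request:
move_arm:
  commands:
    - [1,[0,0,-0.01],0]
    - [1,[0,0,-0.03],0]
    - [1,[0,0,-0.05],0]
    - [1,[0,0,-0.05],-0.054]
    - [1,[0,0,0],-0.054]
    - [1,[0.012,0.046,0],0]
    - [1,[0.014,0.056,0],0]
    - [1,[0.014,0.056,0],0]
    - [1,[0.014,0.056,0],0]
    - [1,[0.014,0.056,0],0]
    - [1,[0.014,0.056,0],0]
    - [1,[0.014,0.056,0],0]
    - [1,[0.014,0.056,0],0]
    - [1,[0.014,0.056,0],0]
    - [1,[0,0,0.04],0]
    - [1,[0,0,0.05],0]
    - [1,[0,0,0.05],0]
    - [1,[0,0,0.04],0]
    - [1,[0,0,0],0]
    - [1,[0,0,0],0]

```text
clock: 11.72
tool_pos: [0.5044, 0.2742, 0.1086]
orientation: [-0.002, 0.006, 1.0, -0.001]
wrist_force: [0.3, 1.1, -0.4]
width: 0.808
finger_force: 45.8
```

```bash
python3 - <<'E'
from h import *
state()
for n,s in(("top",np.s_[140:250,150:270]),("scene",np.s_[140:250,185:295])):
    im,d,W=snap(n); np.save(f"/tmp/{n}2.npy",W); cv2.imwrite(f"/tmp/{n}2.png",im); c=cv2.resize(im[s],(400,380),interpolation=cv2.INTER_CUBIC)
    a=c if n=="top" else np.hstack([a,c])
cv2.imwrite("pics/c3.png",a)
E
```

```text
{'clock': 11.717, 'joint_pos': [0.321, 0.201, 1.919, 0.0, 1.025, -1.237], 'tool_pos': [0.504, 0.274, 0.109], 'orientation': [-0.002, 0.006, 1.0, -0.001], 'wrist_force': [0.266, 1.08, -0.36], 'width': 0.808, 'finger_force': 45.759}
```

View pics/c3.png

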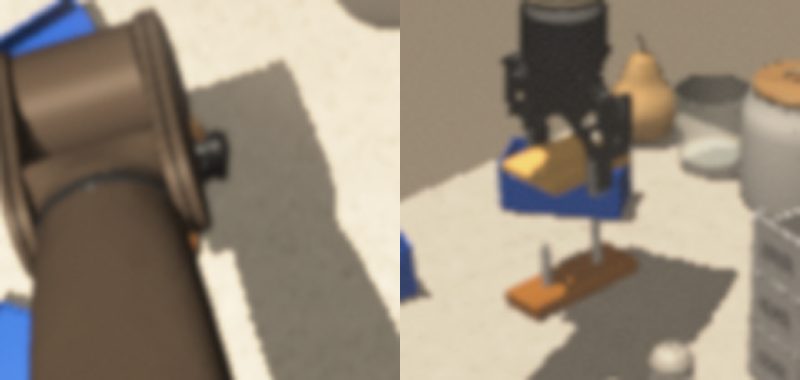

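The right half shows the level cover held above the two pins, at about (565,165), with the pins at (547,262) and (597,240). The top camera is blocked by the arm.

```bash
cat >> h.py <<'E'
def heldcover(im,W,c0,c1,r0,r1,tcp,yaw=-0.8):
    # held cover seen by the scene camera: extents along its own axes, relative to TCP
    Z=W[...,2]; hsv=cv2.cvtColor(im,cv2.COLOR_BGR2HSV); m=np.zeros(Z.shape,bool); m[r0:r1,c0:c1]=1
    m&=(abs(Z-tcp[2]-.027)<.012)&(hsv[...,1]>80)&(hsv[...,0]<35)&(np.hypot(W[...,0]-tcp[0],W[...,1]-tcp[1])<.075)
    P=W[clean(m)]-tcp; a=np.radians(yaw); q=P[:,:2]@np.array([[np.cos(a),-np.sin(a)],[np.sin(a),np.cos(a)]])
    top=np.percentile(P[:,2],80)
    print("n",len(P),"topz rel",top.round(4),"x",np.percentile(q[:,0],[0,1,3,97,99,100]).round(4),"y",np.percentile(q[:,1],[0,1,3,97,99,100]).round(4))
    return m
E
python3 - <<'E'
from h import *
im=cv2.imread("/tmp/scene2.png");W=np.load("/tmp/scene2.npy")
s=ctrl.get_state(); tcp=np.array(s["tool_pos"])
m=heldcover(im,W,185,295,140,250,tcp)
# image-plane method: project the model cover (grid of x offsets) and compare with wood mask
M=ctrl.camera_model("scene");K=np.array(M["camera_matrix"]);D=np.array(M["dist"]);R=np.array(M["R"]);t=np.array(M["t"])
def proj(X): return cv2.projectPoints(np.array(X,float),cv2.Rodrigues(R)[0],t,K,D)[0][:,0]
hsv=cv2.cvtColor(im,cv2.COLOR_BGR2HSV); wood=(hsv[...,1]>80)&(hsv[...,0]<35)&(hsv[...,0]>8)
wood[:140]=0;wood[192:]=0;wood[:,:205]=0;wood[:,252:]=0
vs,us=np.where(wood); print("wood u",us.min(),us.max(),"v",vs.min(),vs.max(),len(us))
for dx in(-.004,0,.004):
    c=tcp+[dx,0,.0255]
    print(dx,proj([c+[x,y,z] for x,y,z in((-.044,.035,.0035),(-.044,-.035,.0035),(-.044,-.035,-.0035),(.044,-.035,.0035))]).round(1).tolist())
cv2.imwrite("pics/c4.png",cv2.resize(im[150:205,205:260],None,fx=10,fy=10,interpolation=cv2.INTER_CUBIC))
for v in range(170,192): 
    r=np.where(wood[v])[0]
    if len(r): print(v,r.min(),r.max(),end="; ")
E
```

```text
n 242 topz rel 0.0311 x [-0.0504 -0.0488 -0.0476  0.0234  0.0261  0.0332] y [-0.0363 -0.0359 -0.0348  0.0362  0.0384  0.0503]
wood u 213 251 v 154 191 378
-0.004 [[211.8, 187.3], [227.1, 195.1], [227.2, 197.2], [248.0, 185.2]]
0 [[212.8, 186.9], [228.1, 194.7], [228.2, 196.7], [248.9, 184.8]]
0.004 [[213.8, 186.4], [229.1, 194.2], [229.1, 196.2], [249.8, 184.4]]
170 248 251; 171 248 251; 172 248 251; 173 248 251; 174 248 251; 175 248 251; 176 248 251; 177 248 251; 178 249 251; 179 231 251; 180 229 251; 181 222 239; 182 221 235; 183 219 236; 184 217 246; 185 215 247; 186 214 247; 187 213 246; 188 213 235; 189 214 235; 190 217 235; 191 218 235;
```

View pics/c4.png

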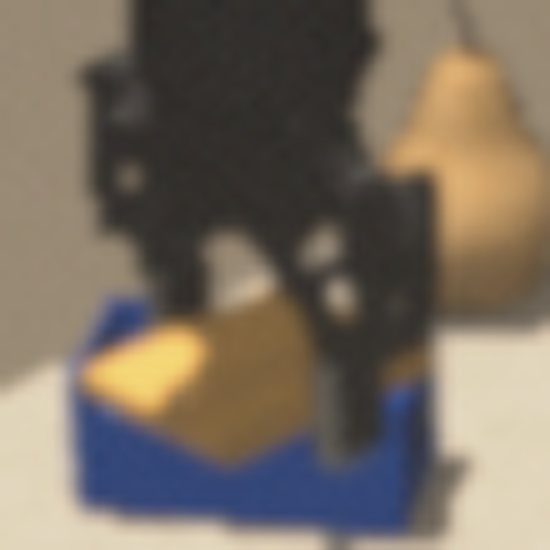

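The crop shows the plate's left corner at about (213,188) and its front lower corner at (227.8,196.8), within a pixel of the model at the TCP. Next I check the pins the same way.

```bash
cat >> h.py <<'E'
def proj(n,X):
    M=ctrl.camera_model(n); return cv2.projectPoints(np.array(X,float),cv2.Rodrigues(np.array(M["R"]))[0],np.array(M["t"]),np.array(M["camera_matrix"]),np.array(M["dist"]))[0][:,0]
E
python3 - <<'E'
from h import *
im=cv2.imread("pics/scene0.png"); im2=cv2.imread("/tmp/scene2.png"); out=[]
for c,name in((im,"scene"),(im2,"scene")):
    s=8; c=cv2.resize(c[195:245,208:256],None,fx=s,fy=s,interpolation=cv2.INTER_CUBIC)
    a=np.radians(-.8); ctr=np.array([.5032,.2735])
    for k in(-.03,.03):
        b=ctr+k*np.array([np.cos(a),np.sin(a)])
        p=(proj(name,[[*b,.018],[*b,.065]])-[208,195]+.5)*s
        cv2.line(c,tuple(p[0].astype(int)),tuple(p[1].astype(int)),(0,0,255),1)
    R=np.array([[np.cos(a),-np.sin(a)],[np.sin(a),np.cos(a)]])
    q=[[*(ctr+R@np.array(o)),.018] for o in((-.062,-.022),(.062,-.022),(.062,.022),(-.062,.022))]
    p=(proj(name,q)-[208,195]+.5)*s; cv2.polylines(c,[p.astype(int)],True,(0,255,0),1); out.append(c)
cv2.imwrite("pics/c5.png",np.hstack(out))
E
```

```text
(no output)
```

View pics/c5.png

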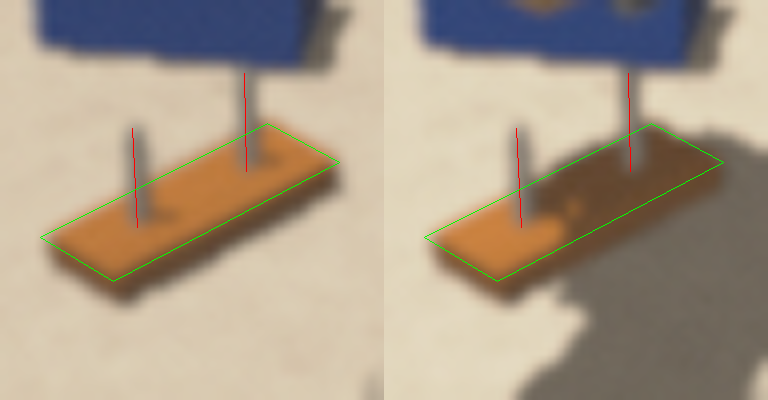

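Request:
move_arm:
  commands:
    - [1,[-0.003,-0.003,0.03],0]
    - [1,[0,0,0.035],0]
    - [1,[0,0,0.03],0]
    - [1,[0,0,0.008],0]
    - [1,[0,0,0],0]
    - [1,[0,0,0],0]

```text
clock: 12.32
tool_pos: [0.5081, 0.2733, 0.06]
orientation: [0.001, 0.006, 1.0, 0.0]
wrist_force: [-0.3, 0.2, -0.9]
width: 0.81
finger_force: 45.8
```

```bash
python3 - <<'E'
from h import *
state()
im,d,W=snap("scene"); np.save("/tmp/s3.npy",W)
cv2.imwrite("pics/c6.png",cv2.resize(im[185:250,200:265],None,fx=9,fy=9,interpolation=cv2.INTER_CUBIC))
E
```

```text
{'clock': 12.317, 'joint_pos': [0.318, 0.274, 1.935, 0.0, 0.93, -1.24], 'tool_pos': [0.508, 0.273, 0.06], 'orientation': [0.001, 0.006, 1.0, 0.0], 'wrist_force': [-0.27, 0.19, -0.905], 'width': 0.81, 'finger_force': 45.767}
```

View pics/c6.png

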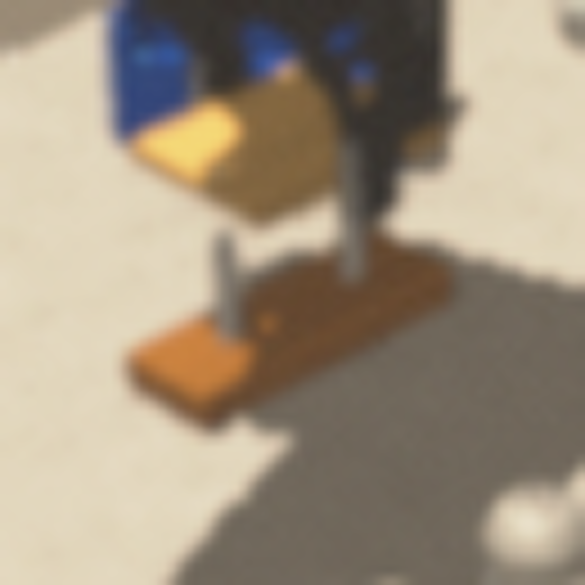

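The crop shows the plate just above the pins: left corner (130,145), front corner (260,225), pin tops (222,235) and about (350,150). I compare these with projections.

```bash
python3 - <<'E'
from h import *
tcp=np.array(ctrl.get_state()["tool_pos"]); c=tcp+[0,0,.0252]
a=np.radians(-.8);R=np.array([[np.cos(a),-np.sin(a),0],[np.sin(a),np.cos(a),0],[0,0,1]])
f=lambda X:((proj("scene",X)-[200,185]+.5)*9).round(0).tolist()
print("left top/bot, front bot",f([c+R@o for o in((-.044,.035,.0035),(-.044,.035,-.0035),(-.044,-.035,-.0035))]))
for s in((.5032,.2735),(.5045,.272),(.506,.2725)):
    s=np.array([*s,0]); print(s,"pintops,bases",f([s+R@o for o in((-.03,0,.065),(.03,0,.065),(-.03,0,.018),(.03,0,.018))]),"block left/front corner top",f([s+R@o for o in((-.062,.022,.018),(-.062,-.022,.018))]))
E
```

```text
left top/bot, front bot [[134.0, 149.0], [135.0, 166.0], [268.0, 240.0]]
[0.5032 0.2735 0.    ] pintops,bases [[221.0, 235.0], [347.0, 173.0], [227.0, 346.0], [350.0, 283.0]] block left/front corner top [[118.0, 357.0], [199.0, 406.0]]
[0.5045 0.272  0.    ] pintops,bases [[227.0, 235.0], [352.0, 173.0], [232.0, 347.0], [355.0, 283.0]] block left/front corner top [[124.0, 357.0], [205.0, 407.0]]
[0.506  0.2725 0.    ] pintops,bases [[229.0, 233.0], [354.0, 171.0], [234.0, 344.0], [357.0, 281.0]] block left/front corner top [[126.0, 355.0], [207.0, 404.0]]
```

Request:
move_arm:
  commands:
    - [1,[0,-0.001,0.006],0]
    - [1,[0,0,0.006],0]
    - [1,[0,0,0.006],0]
    - [1,[0,0,0.004],0]
    - [1,[0,0,0.004],0]
    - [1,[0,0,0],0]

```text
clock: 12.87
tool_pos: [0.5066, 0.2724, 0.0447]
orientation: [-0.001, 0.006, 1.0, -0.0]
wrist_force: [-0.2, -0.1, -0.7]
width: 0.815
finger_force: 45.8
```

Request:
move_arm:
  commands:
    - [1,[0,0,0.006],0]
    - [1,[0,0,0.006],0]
    - [1,[0,0,0.006],0]
    - [1,[0,0,0.006],0]
    - [1,[0,0,0.006],0]
    - [1,[0,0,0],0]

```text
clock: 13.37
tool_pos: [0.5064, 0.2723, 0.0294]
orientation: [-0.001, 0.006, 1.0, -0.0]
wrist_force: [-1.2, 0.4, -1.4]
width: 0.81
finger_force: 45.8
```

Request:
move_arm:
  commands:
    - [1,[0,0,0.01],0]
    - [1,[0,0,0.01],0]
    - [1,[0,0,0.01],0]
    - [1,[0,0,0.01],0]
    - [1,[0,0,0.005],0]
    - [1,[0,0,0.005],0]
    - [1,[0,0,0.003],0]
    - [1,[0,0,0],0]

```text
clock: 14.03
tool_pos: [0.5068, 0.2724, 0.0034]
orientation: [-0.0, 0.006, 1.0, -0.0]
wrist_force: [0.2, 0.7, -1.0]
width: 0.809
finger_force: 45.8
```

Request:
move_arm:
  commands:
    - [1,[0,0,0.003],0]
    - [1,[0,0,0.003],0]
    - [1,[0,0,0.003],0]
    - [1,[0,0,0],0]

```text
clock: 14.37
tool_pos: [0.5074, 0.2727, 0.0022]
orientation: [-0.001, 0.006, 1.0, -0.0]
wrist_force: [-7.5, -3.7, 15.3]
width: 0.806
finger_force: 47.2
```

Request:
move_arm:
  commands:
    - [-1,[0,0,0],0]
    - [-1,[0,0,0],0]
    - [-1,[0,0,0],0]
    - [-1,[0,0,-0.03],0]
    - [-1,[0,0,-0.05],0]
    - [-1,[0,0,-0.07],0]
    - [-1,[0,0,-0.08],0]
    - [-1,[0,0,-0.08],0]
    - [-1,[0,0,-0.08],0]
    - [-1,[0,0,-0.04],0]
    - [-1,[0,0,0],0]

```text
clock: 15.28
tool_pos: [0.5103, 0.2737, 0.2216]
orientation: [0.006, 0.006, 1.0, 0.002]
wrist_force: [1.1, 0.1, 0.4]
width: 0.998
finger_force: 0.0
```

```bash
python3 - <<'E'
from h import *
state()
im,d,W=snap("scene"); Z=W[...,2]
cover(im,Z,W,.02,.045,200,265,185,250)
board_rect(Z,W,.155,.175,270,345,180,265,"tinrim")
a=cv2.resize(im[185:250,200:265],(390,390),interpolation=cv2.INTER_CUBIC)
im,d,W=snap("top"); Z=W[...,2]; board_rect(Z,W,.105,.175,262,318,130,210,"tin top cam")
cv2.imwrite("pics/c7.png",np.hstack([a,cv2.resize(im[110:240,180:310],(390,390))]))
E
```

```text
{'clock': 15.283, 'joint_pos': [0.317, 0.078, 1.834, 0.0, 1.217, -1.241], 'tool_pos': [0.51, 0.274, 0.222], 'orientation': [0.006, 0.006, 1.0, 0.002], 'wrist_force': [1.072, 0.074, 0.409], 'width': 0.998, 'finger_force': 0.0}
cover 403 [495.1 272.4] [ 73.1 110.6] 89.5 z 0.0323 mean [0.4953 0.2682 0.0312] yaw -4.6
tinrim 264 [658.7  39. ] [169.4  11.2] 89.6 z 0.1641 mean [0.6588 0.0309 0.1645] yaw 90.0
tin top cam 1268 [562.7  27.9] [ 69.8 121.8] 79.5 z 0.1183 mean [0.5665 0.0272 0.1267] yaw -10.4
```

View pics/c7.png

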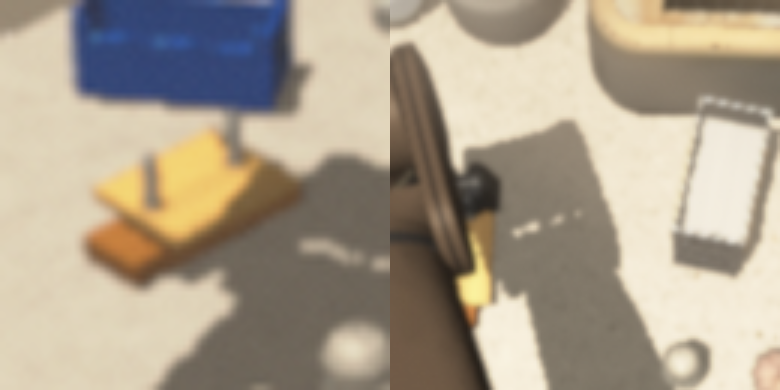

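The left half shows the cover flat on the stand with both pins through it, at (150,180) and (230,140). The right half shows the open top tin at (725,190). Now the top tin.

Request:
move_arm:
  commands:
    - [-1,[-0.01,-0.04,0],0]
    - [-1,[-0.014,-0.064,0],0]
    - [-1,[-0.014,-0.064,0],0]
    - [-1,[-0.014,-0.064,0],0]
    - [-1,[-0.014,-0.064,0],0]
    - [-1,[-0.014,-0.064,0],0]
    - [-1,[-0.014,-0.064,0],0]
    - [-1,[-0.014,-0.064,0],0]
    - [-1,[0,0,0],0.0545]
    - [-1,[0,0,0],0.0545]
    - [-1,[0,0,0.02],0]
    - [-1,[0,0,0.02],0]
    - [-1,[0,0,0],0]
    - [-1,[0,0,0],0]

```text
clock: 16.55
tool_pos: [0.5565, 0.0284, 0.1916]
orientation: [-0.002, 0.091, 0.996, 0.0]
wrist_force: [0.7, 0.2, -0.5]
width: 0.998
finger_force: 0.0
```

Request:
move_arm:
  commands:
    - [-1,[-0.0142,0,0.02],0]
    - [-1,[0,0,0.05],0]
    - [-1,[0,0,0.05],0]
    - [-1,[0,0,0.03],0]
    - [-1,[0,0,0.01],0]
    - [-1,[0,0,0],0]
    - [1,[0,0,0],0]
    - [1,[0,0,0],0]
    - [1,[0,0,0],0]
    - [1,[0,0,0],0]
    - [1,[0,0,0],0]

```text
clock: 17.47
tool_pos: [0.5663, 0.0264, 0.1162]
orientation: [0.002, 0.092, 0.996, 0.0]
wrist_force: [0.4, -0.3, 4.9]
width: 0.747
finger_force: 45.0
```

Request:
move_arm:
  commands:
    - [1,[0,0,-0.01],0]
    - [1,[0,0,-0.03],0]
    - [1,[0,0,-0.05],0]
    - [1,[0,0,-0.06],0]
    - [1,[0,0,-0.06],0]
    - [1,[0,0,0],-0.0585]
    - [1,[0,0,0],-0.0585]
    - [1,[0.02,-0.05,0],0]
    - [1,[0.023,-0.068,0],0]
    - [1,[0.023,-0.068,0],0]
    - [1,[0.023,-0.068,0],0]
    - [1,[0.023,-0.068,0],0]
    - [1,[0.023,-0.068,0],0]
    - [1,[0.023,-0.068,0],0]
    - [1,[0.023,-0.068,0],0]
    - [1,[0.023,-0.068,0],0]
    - [1,[0.023,-0.068,0],0]
    - [1,[0.023,-0.068,0],0]
    - [1,[0,0,0],0]
    - [1,[0,0,0],0]

```text
clock: 19.13
tool_pos: [0.4387, -0.3395, 0.2185]
orientation: [-0.001, 0.002, 1.0, 0.001]
wrist_force: [-0.7, 0.4, -1.1]
width: 0.74
finger_force: 45.1
```

Request:
move_arm:
  commands:
    - [1,[-0.008,0,0.04],0]
    - [1,[0,0,0.06],0]
    - [1,[0,0,0.06],0]
    - [1,[0,0,0.06],0]
    - [1,[0,0,0.06],0]
    - [1,[0,0,0.05],0]
    - [1,[0,0,0.03],0]
    - [1,[0,0,0.01],0]
    - [1,[0,0,0],0]
    - [1,[0,0,0],0]

```text
clock: 19.97
tool_pos: [0.4445, -0.338, 0.035]
orientation: [0.0, -0.0, 1.0, -0.0]
wrist_force: [-0.3, -0.2, -1.5]
width: 0.741
finger_force: 45.1
```

Request:
move_arm:
  commands:
    - [1,[0,0,0.005],0]
    - [1,[0,0,0.004],0]
    - [1,[0,0,0.004],0]
    - [1,[0,0,0],0]

```text
clock: 20.3
tool_pos: [0.444, -0.3386, 0.0281]
orientation: [0.0, 0.0, 1.0, -0.0]
wrist_force: [-0.0, 1.0, -1.4]
width: 0.741
finger_force: 45.1
```

Request:
move_arm:
  commands:
    - [1,[0,0,0.005],0]
    - [1,[0,0,0.004],0]
    - [1,[0,0,0.004],0]
    - [1,[0,0,0.003],0]
    - [1,[0,0,0],0]

```text
clock: 20.72
tool_pos: [0.4438, -0.3386, 0.0204]
orientation: [-0.0, -0.0, 1.0, 0.0]
wrist_force: [-2.1, 0.5, 2.8]
width: 0.74
finger_force: 45.5
```

Request:
move_arm:
  commands:
    - [1,[0,0,0.001],0]
    - [-1,[0,0,0],0]
    - [-1,[0,0,0],0]
    - [-1,[0,0,0],0]
    - [-1,[0,0,0],0]
    - [-1,[0,0,-0.04],0]
    - [-1,[0,0,-0.06],0]
    - [-1,[0,0,-0.08],0]
    - [-1,[0,0,-0.08],0]
    - [-1,[0,0,-0.08],0]
    - [-1,[0,0,-0.06],0]
    - [-1,[0,0,0],0]

```text
clock: 21.72
tool_pos: [0.4469, -0.3415, 0.2284]
orientation: [0.005, -0.0, 1.0, -0.006]
wrist_force: [0.6, -0.3, 1.1]
width: 1.005
finger_force: 0.0
```

```bash
python3 - <<'E'
from h import *
state()
im,d,W=snap("top"); Z=W[...,2]; cv2.imwrite("/tmp/t4.png",im)
cover(im,Z,W,.095,.120); board_rect(Z,W,.095,.120,262,318,130,215,"rim")
stand(Z,W,zt=.031); board_rect(Z,W,.012,.025,170,240,150,245,"block")
cover(im,Z,W,.022,.045,170,240,150,245)
im,d,W=snap("scene"); Z=W[...,2]; cover(im,Z,W,.022,.045,200,265,185,250)
for n,lo,hi in(("lid",.02,.06),("tin",.03,.08)):
    pass
E
```

```text
{'clock': 21.717, 'joint_pos': [-0.833, 0.033, 1.869, 0.0, 1.224, -2.404], 'tool_pos': [0.447, -0.342, 0.228], 'orientation': [0.005, -0.0, 1.0, -0.006], 'wrist_force': [0.64, -0.302, 1.108], 'width': 1.005, 'finger_force': 0.0}
cover 754 [564.8  26.7] [68.1 91.1] 79.8 z 0.108 mean [0.5634 0.0266 0.1081] yaw -9.9
rim 948 [562.6  28.1] [ 70. 122.] 79.4 z 0.1081 mean [0.5627 0.028  0.108 ] yaw -10.0
stand 762 [502.8 274.4] [ 71.  103.6] 89.5 z 0.0332 mean [0.5049 0.2739 0.0331] yaw -0.7
 pin 16 [0.6181 0.3358 0.0583]
 pin 2 [0.6046 0.3478 0.0513]
 pin 3 [0.5957 0.3599 0.051 ]
 pin 11 [0.5321 0.2722 0.0606]
 pin 9 [0.4727 0.2739 0.062 ]
block 118 [451.7 275. ] [44.  20.7] 86.9 z 0.0197 mean [0.4517 0.2743 0.0197] yaw 87.3
cover 750 [502.6 272.9] [ 68.  118.7] 89.5 z 0.0331 mean [0.5049 0.2723 0.0329] yaw -0.4
cover 377 [497.4 272.4] [ 74.9 110.9] 89.7 z 0.0326 mean [0.498  0.2678 0.032 ] yaw -5.5
```

Request:
move_arm:
  commands:
    - [-1,[-0.015,0.047,0],0]
    - [-1,[-0.022,0.069,0],0]
    - [-1,[-0.022,0.069,0],0]
    - [-1,[-0.022,0.069,0],0]
    - [-1,[-0.022,0.069,0],0]
    - [-1,[-0.022,0.069,0],0]
    - [-1,[-0.022,0.069,0],0]
    - [-1,[-0.022,0.069,0],0]
    - [-1,[-0.022,0.069,0],0]
    - [-1,[-0.022,0.069,0],0]
    - [-1,[-0.022,0.069,0],0]
    - [-1,[0,0,0.04],0.0585]
    - [-1,[0,0,0.06],0.0585]
    - [-1,[0,0,0.05],0]
    - [-1,[0,0,0.03],0]
    - [-1,[0,0,0],0]
    - [-1,[0,0,0],0]

```text
clock: 23.23
tool_pos: [0.5595, 0.0303, 0.1264]
orientation: [-0.003, 0.092, 0.996, 0.0]
wrist_force: [-0.1, 0.3, 0.5]
width: 1.001
finger_force: 0.0
```

Request:
move_arm:
  commands:
    - [-1,[-0.01,-0.0043,0.02],0]
    - [-1,[0,0,0.04],0]
    - [-1,[0,0,0.03],0]
    - [-1,[0,0,0.009],0]
    - [-1,[0,0,0],0]
    - [-1,[0,0,0],0]
    - [1,[0,0,0],0]
    - [1,[0,0,0],0]
    - [1,[0,0,0],0]
    - [1,[0,0,0],0]

```text
clock: 24.07
tool_pos: [0.5674, 0.0268, 0.0818]
orientation: [0.002, 0.092, 0.996, -0.0]
wrist_force: [-0.7, -0.3, 5.5]
width: 0.808
finger_force: 45.8
```

Request:
move_arm:
  commands:
    - [1,[0,0,-0.01],0]
    - [1,[0,0,-0.03],0]
    - [1,[0,0,-0.05],0]
    - [1,[0,0,-0.06],0]
    - [1,[0,0,-0.03],-0.054]
    - [1,[0,0,0],-0.054]
    - [1,[0.01,0.043,0],0]
    - [1,[0.013,0.056,0],0]
    - [1,[0.013,0.056,0],0]
    - [1,[0.013,0.056,0],0]
    - [1,[0.013,0.056,0],0]
    - [1,[0.013,0.056,0],0]
    - [1,[0.013,0.056,0],0]
    - [1,[0.013,0.056,0],0]
    - [1,[0.013,0.056,0],0]
    - [1,[0,0,0.05],0]
    - [1,[0,0,0.06],0]
    - [1,[0,0,0.04],0]
    - [1,[0,0,0],0]
    - [1,[0,0,0],0]

```text
clock: 25.73
tool_pos: [0.5109, 0.2729, 0.0932]
orientation: [-0.002, 0.007, 1.0, -0.001]
wrist_force: [-0.2, -0.2, -0.9]
width: 0.809
finger_force: 45.8
```

```bash
python3 - <<'E'
from h import *
im,d,W=snap("scene"); Z=W[...,2]; state()
cover(im,Z,W,.022,.045,200,265,195,250); tcp=np.array(ctrl.get_state()["tool_pos"]); heldcover(im,W,185,295,140,250,tcp)
E
```

```text
{'clock': 25.783, 'joint_pos': [0.315, 0.232, 1.911, 0.0, 0.999, -1.241], 'tool_pos': [0.512, 0.273, 0.095], 'orientation': [-0.0, 0.007, 1.0, -0.0], 'wrist_force': [0.505, 0.346, -1.109], 'width': 0.809, 'finger_force': 45.759}
cover 371 [495.9 273.2] [108.3  77.8] 0.8 z 0.0326 mean [0.4977 0.2678 0.0319] yaw -3.8
n 253 topz rel 0.0256 x [-0.0528 -0.0513 -0.0504  0.0238  0.0277  0.0316] y [-0.0373 -0.0355 -0.0341  0.0358  0.0371  0.0433]
```

Request:
move_arm:
  commands:
    - [1,[0.006,-0.001,0.02],0]
    - [1,[0,0,0.03],0]
    - [1,[0,0,0.02],0]
    - [1,[0,0,0.006],0]
    - [1,[0,0,0.006],0]
    - [1,[0,0,0.006],0]
    - [1,[0,0,0.006],0]
    - [1,[0,0,0],0]
    - [1,[0,0,0],0]

```text
clock: 26.53
tool_pos: [0.5096, 0.2729, 0.048]
orientation: [0.0, 0.007, 1.0, 0.0]
wrist_force: [0.1, 0.9, -1.5]
width: 0.805
finger_force: 45.8
```

Request:
move_arm:
  commands:
    - [1,[0,0,0.008],0]
    - [1,[0,0,0.008],0]
    - [1,[0,0,0.008],0]
    - [1,[0,0,0.008],0]
    - [1,[0,0,0.006],0]
    - [1,[0,0,0.004],0]
    - [1,[0,0,0],0]
    - [1,[0,0,0],0]

```text
clock: 27.2
tool_pos: [0.5093, 0.2728, 0.0266]
orientation: [-0.0, 0.007, 1.0, -0.0]
wrist_force: [0.5, 0.5, 0.3]
width: 0.806
finger_force: 45.8
```

Request:
move_arm:
  commands:
    - [1,[0,0,0.006],0]
    - [1,[0,0,0.005],0]
    - [1,[0,0,0.004],0]
    - [1,[0,0,0.003],0]
    - [1,[0,0,0.003],0]
    - [1,[0,0,0],0]

```text
clock: 27.7
tool_pos: [0.5103, 0.2731, 0.0199]
orientation: [-0.0, 0.007, 1.0, -0.0]
wrist_force: [-7.2, -3.3, 17.1]
width: 0.81
finger_force: 51.7
```

Request:
move_arm:
  commands:
    - [-1,[0,0,0],0]
    - [-1,[0,0,0],0]
    - [-1,[0,0,0],0]
    - [-1,[0,0,-0.04],0]
    - [-1,[0,0,-0.06],0]
    - [-1,[0,0,-0.08],0]
    - [-1,[0,0,-0.08],0]
    - [-1,[0,0,-0.06],0]
    - [-1,[-0.01,-0.04,0],0]
    - [-1,[-0.012,-0.064,0],0]
    - [-1,[-0.013,-0.064,0],0]
    - [-1,[-0.013,-0.064,0],0]
    - [-1,[-0.013,-0.064,0],0]
    - [-1,[-0.013,-0.064,0],0]
    - [-1,[-0.013,-0.064,0],0]
    - [-1,[-0.013,-0.064,0],0.054]
    - [-1,[0,0,0],0.054]
    - [-1,[0,0,0],0]
    - [-1,[0,0,0],0]

```text
clock: 29.28
tool_pos: [0.5557, 0.028, 0.1757]
orientation: [-0.001, 0.091, 0.996, 0.0]
wrist_force: [0.5, -0.1, 0.2]
width: 1.003
finger_force: 0.0
```

```bash
python3 - <<'E'
from h import *
im,d,W=snap("scene"); Z=W[...,2]; state()
cover(im,Z,W,.036,.06,200,265,185,250)
stand(Z,W,205,260,185,240,zt=.044)
E
```

```text
{'clock': 29.333, 'joint_pos': [-0.131, 0.08, 1.92, 0.0, 1.143, -1.52], 'tool_pos': [0.556, 0.029, 0.176], 'orientation': [-0.0, 0.091, 0.996, 0.0], 'wrist_force': [0.886, 0.332, -0.174], 'width': 1.0, 'finger_force': 0.0}
cover 363 [506.4 272.8] [74.1 93.4] 88.8 z 0.0458 mean [0.5013 0.269  0.0456] yaw -3.8
stand 360 [506.4 272.8] [74.1 93.4] 88.8 z 0.0457 mean [0.5016 0.2691 0.0454] yaw -6.3
 pin 1 [0.6152 0.3297 0.0615]
 pin 7 [0.5306 0.27   0.0625]
 pin 4 [0.4721 0.2708 0.0633]
```

Request:
move_arm:
  commands:
    - [-1,[-0.0155,-0.001,0.03],0]
    - [-1,[0,0,0.05],0]
    - [-1,[0,0,0.06],0]
    - [-1,[0,0,0.05],0]
    - [-1,[0,0,0.03],0]
    - [-1,[0,0,0.015],0]
    - [-1,[0,0,0],0]
    - [-1,[0,0,0],0]
    - [1,[0,0,0],0]
    - [1,[0,0,0],0]
    - [1,[0,0,0],0]
    - [1,[0,0,0],0]
    - [1,[0,0,0],0]

```text
clock: 30.42
tool_pos: [0.5649, 0.0261, 0.0608]
orientation: [0.002, 0.092, 0.996, 0.0]
wrist_force: [-1.5, -0.3, 5.8]
width: 0.743
finger_force: 44.9
```

Request:
move_arm:
  commands:
    - [1,[0,0,-0.01],0]
    - [1,[0,0,-0.03],0]
    - [1,[0,0,-0.05],0]
    - [1,[0,0,-0.06],0]
    - [1,[0,0,-0.06],-0.0585]
    - [1,[0,0,0],-0.0585]
    - [1,[-0.006,-0.046,0],0]
    - [1,[-0.008,-0.066,0],0]
    - [1,[-0.008,-0.066,0],0]
    - [1,[-0.008,-0.066,0],0]
    - [1,[-0.008,-0.066,0],0]
    - [1,[-0.008,-0.066,0],0]
    - [1,[-0.008,-0.066,0],0]
    - [1,[-0.008,-0.066,0],0]
    - [1,[0,0,0.05],0]
    - [1,[0,0,0.06],0]
    - [1,[0,0,0.06],0]
    - [1,[0,0,0.05],0]
    - [1,[0,0,0],0]
    - [1,[0,0,0],0]

```text
clock: 32.08
tool_pos: [0.5926, -0.2268, 0.0515]
orientation: [-0.002, 0.0, 1.0, 0.001]
wrist_force: [-0.2, -0.7, -0.3]
width: 0.742
finger_force: 44.8
```

Request:
move_arm:
  commands:
    - [1,[-0.006,0,0.02],0]
    - [1,[0,0,0.02],0]
    - [1,[0,0,0.01],0]
    - [1,[0,0,0.005],0]
    - [1,[0,0,0.004],0]
    - [1,[0,0,0.003],0]
    - [1,[0,0,0],0]
    - [1,[0,0,0],0]

```text
clock: 32.75
tool_pos: [0.5976, -0.2279, 0.0231]
orientation: [0.0, 0.0, 1.0, -0.0]
wrist_force: [0.6, -0.2, -1.8]
width: 0.745
finger_force: 44.9
```

Request:
move_arm:
  commands:
    - [1,[0,0,0.004],0]
    - [1,[0,0,0.003],0]
    - [1,[0,0,0.003],0]
    - [1,[0,0,0.002],0]
    - [1,[0,0,0],0]

```text
clock: 33.17
tool_pos: [0.5977, -0.228, 0.0189]
orientation: [-0.0, -0.0, 1.0, 0.0]
wrist_force: [-5.6, 1.9, 8.2]
width: 0.739
finger_force: 45.9
```

Request:
move_arm:
  commands:
    - [-1,[0,0,0],0]
    - [-1,[0,0,0],0]
    - [-1,[0,0,0],0]
    - [-1,[0,0,0],0]
    - [-1,[0,0,-0.04],0]
    - [-1,[0,0,-0.06],0]
    - [-1,[0,0,-0.08],0]
    - [-1,[0,0,-0.08],0]
    - [-1,[0,0,-0.08],0]
    - [-1,[0,0,-0.06],0]
    - [-1,[0,0,0],0]
    - [-1,[0,0,0],0]

```text
clock: 34.17
tool_pos: [0.5988, -0.2284, 0.22]
orientation: [0.003, -0.0, 1.0, -0.001]
wrist_force: [0.6, -0.5, -0.3]
width: 0.996
finger_force: 0.0
```

```bash
python3 - <<'E'
from h import *
im,d,W=snap("top"); Z=W[...,2]; state(); cv2.imwrite("pics/t5.png",im)
cover(im,Z,W,.043,.065); board_rect(Z,W,.043,.065,262,318,130,215,"rim")
cover(im,Z,W,.036,.06,170,240,150,245); stand(Z,W,zt=.044)
E
```

```text
{'clock': 34.217, 'joint_pos': [-0.523, 0.22, 1.683, -0.0, 1.238, -2.093], 'tool_pos': [0.597, -0.228, 0.217], 'orientation': [0.0, 0.0, 1.0, -0.0], 'wrist_force': [0.038, 0.292, -0.501], 'width': 1.003, 'finger_force': 0.0}
cover 689 [564.8  26.6] [67.4 90.8] 80.0 z 0.054 mean [0.5639 0.0267 0.0541] yaw -9.6
rim 861 [563.   28.2] [ 69.8 121.1] 79.5 z 0.0542 mean [0.5629 0.0281 0.0542] yaw -11.3
cover 745 [506.3 273.7] [68.8 89.5] 89.0 z 0.0461 mean [0.5055 0.2729 0.0461] yaw 0.5
stand 770 [506.4 274.8] [71.  89.5] 89.0 z 0.046 mean [0.5056 0.2742 0.046 ] yaw 1.0
 pin 1 [0.6281 0.3374 0.0614]
 pin 1 [0.619  0.3337 0.0634]
 pin 2 [0.6133 0.3348 0.063 ]
 pin 5 [0.5325 0.2737 0.0653]
 pin 6 [0.4731 0.2746 0.0655]
```

View pics/t5.png

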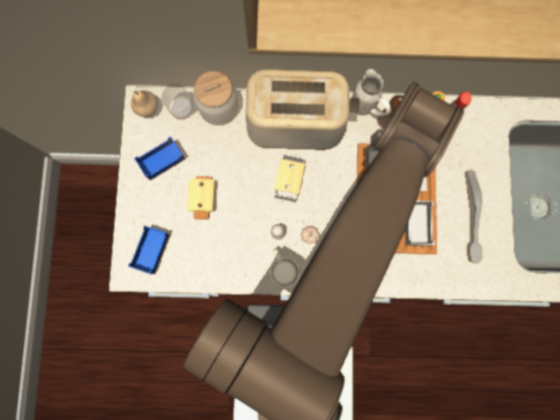

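The top picture shows two covers on the stand at (202,196), a cover on the bottom tin at (291,178), and a tin standing on the board at (419,224). The bystanders are undisturbed.

Request:
move_arm:
  commands:
    - [-1,[0.007,0.048,0],0]
    - [-1,[0.008,0.066,0],0]
    - [-1,[0.008,0.066,0],0]
    - [-1,[0.008,0.066,0],0]
    - [-1,[0.008,0.066,0],0]
    - [-1,[0.008,0.066,0],0]
    - [-1,[0.008,0.066,0],0]
    - [-1,[0.008,0.066,0],0]
    - [-1,[0,0,0.05],0.0585]
    - [-1,[0,0,0.07],0.0585]
    - [-1,[0,0,0.07],0]
    - [-1,[0,0,0.06],0]
    - [-1,[0,0,0.03],0]
    - [-1,[0,0,0],0]
    - [-1,[0,0,0],0]

```text
clock: 35.47
tool_pos: [0.5637, 0.0275, 0.0738]
orientation: [-0.003, 0.092, 0.996, 0.0]
wrist_force: [0.3, -0.6, 0.9]
width: 1.001
finger_force: 0.0
```

Request:
move_arm:
  commands:
    - [-1,[0,-0.001,0.03],0]
    - [-1,[0,0,0.03],0]
    - [-1,[0,0,0.025],0]
    - [-1,[0,0,0.011],0]
    - [-1,[0,0,0],0]
    - [-1,[0,0,0],0]
    - [1,[0,0,0],0]
    - [1,[0,0,0],0]
    - [1,[0,0,0],0]
    - [1,[0,0,0],0]

```text
clock: 36.3
tool_pos: [0.5672, 0.0266, 0.0304]
orientation: [0.001, 0.092, 0.996, -0.0]
wrist_force: [-0.5, -0.6, 5.6]
width: 0.807
finger_force: 45.7
```

Request:
move_arm:
  commands:
    - [1,[0,0,-0.01],0]
    - [1,[0,0,-0.03],0]
    - [1,[0,0,-0.06],0]
    - [1,[0,0,-0.07],0]
    - [1,[0,0,-0.06],-0.054]
    - [1,[0,0,0],-0.054]
    - [1,[0.01,0.043,0],0]
    - [1,[0.013,0.056,0],0]
    - [1,[0.013,0.056,0],0]
    - [1,[0.013,0.056,0],0]
    - [1,[0.013,0.056,0],0]
    - [1,[0.013,0.056,0],0]
    - [1,[0.013,0.056,0],0]
    - [1,[0.013,0.056,0],0]
    - [1,[0.013,0.056,0],0]
    - [1,[0,0,0.04],0]
    - [1,[0,0,0.05],0]
    - [1,[0,0,0.02],0]
    - [1,[0,0,0],0]
    - [1,[0,0,0],0]

```text
clock: 37.97
tool_pos: [0.5118, 0.2726, 0.0881]
orientation: [-0.001, 0.007, 1.0, -0.0]
wrist_force: [-0.1, 0.1, 0.2]
width: 0.812
finger_force: 45.6
```

```bash
python3 - <<'E'
from h import *
im,d,W=snap("scene"); Z=W[...,2]; state()
cover(im,Z,W,.036,.058,200,265,185,250); tcp=np.array(ctrl.get_state()["tool_pos"]); heldcover(im,W,185,295,140,250,tcp-[0,0,.005])
E
```

```text
{'clock': 38.017, 'joint_pos': [0.314, 0.239, 1.914, 0.0, 0.988, -1.242], 'tool_pos': [0.513, 0.273, 0.089], 'orientation': [0.0, 0.007, 1.0, 0.0], 'wrist_force': [0.045, 0.664, -0.605], 'width': 0.805, 'finger_force': 45.637}
cover 360 [505.6 272.8] [74.6 91.5] 88.5 z 0.0457 mean [0.5014 0.2687 0.0456] yaw -4.7
n 262 topz rel 0.0287 x [-0.052  -0.0508 -0.0493  0.0249  0.032   0.0387] y [-0.0393 -0.036  -0.0352  0.0341  0.0358  0.0367]
```

Request:
move_arm:
  commands:
    - [1,[0.009,0,0.02],0]
    - [1,[0,0,0.02],0]
    - [1,[0,0,0.01],0]
    - [1,[0,0,0.006],0]
    - [1,[0,0,0.006],0]
    - [1,[0,0,0.006],0]
    - [1,[0,0,0.006],0]
    - [1,[0,0,0.004],0]
    - [1,[0,0,0],0]
    - [1,[0,0,0],0]

```text
clock: 38.85
tool_pos: [0.5079, 0.2731, 0.0498]
orientation: [-0.0, 0.007, 1.0, -0.0]
wrist_force: [-0.3, -1.0, -0.9]
width: 0.806
finger_force: 45.7
```

Request:
move_arm:
  commands:
    - [1,[0,0,0.006],0]
    - [1,[0,0,0.006],0]
    - [1,[0,0,0.006],0]
    - [1,[0,0,0.006],0]
    - [1,[0,0,0.004],0]
    - [1,[0,0,0.003],0]
    - [1,[0,0,0.003],0]
    - [1,[0,0,0],0]
    - [1,[0,0,0],0]

```text
clock: 39.6
tool_pos: [0.508, 0.2732, 0.0354]
orientation: [-0.001, 0.007, 1.0, -0.0]
wrist_force: [-6.7, -1.9, 14.0]
width: 0.811
finger_force: 49.0
```

Seated where predicted. Release and go to the bottom tin.

Request:
move_arm:
  commands:
    - [-1,[0,0,0],0]
    - [-1,[0,0,0],0]
    - [-1,[0,0,0],0]
    - [-1,[0,0,-0.04],0]
    - [-1,[0,0,-0.06],0]
    - [-1,[0,0,-0.07],0]
    - [-1,[0,0,-0.07],0]
    - [-1,[-0.01,-0.04,0],0]
    - [-1,[-0.013,-0.064,0],0]
    - [-1,[-0.013,-0.064,0],0]
    - [-1,[-0.013,-0.064,0],0]
    - [-1,[-0.013,-0.064,0],0]
    - [-1,[-0.013,-0.064,0],0]
    - [-1,[-0.013,-0.064,0],0]
    - [-1,[-0.013,-0.064,0],0.054]
    - [-1,[0,0,0],0.054]
    - [-1,[0,0,0],0]
    - [-1,[0,0,0],0]

```text
clock: 41.1
tool_pos: [0.5547, 0.0282, 0.1523]
orientation: [-0.0, 0.091, 0.996, 0.0]
wrist_force: [0.1, 0.5, -0.2]
width: 1.003
finger_force: 0.0
```

```bash
python3 - <<'E'
from h import *
im,d,W=snap("scene"); Z=W[...,2]; state()
cover(im,Z,W,.05,.07,200,265,180,250)
E
```

```text
{'clock': 41.15, 'joint_pos': [-0.131, 0.104, 1.94, 0.0, 1.098, -1.52], 'tool_pos': [0.555, 0.029, 0.152], 'orientation': [-0.0, 0.091, 0.996, 0.0], 'wrist_force': [-0.246, 0.287, -0.367], 'width': 0.997, 'finger_force': 0.0}
cover 371 [503.3 272.6] [93.9 74.6] 0.1 z 0.0588 mean [0.5005 0.27   0.0586] yaw -0.8
```

Request:
move_arm:
  commands:
    - [-1,[-0.0174,0,0.03],0]
    - [-1,[0,0,0.06],0]
    - [-1,[0,0,0.06],0]
    - [-1,[0,0,0.06],0]
    - [-1,[0,0,0.04],0]
    - [-1,[0,0,0.02],0]
    - [-1,[0,0,0.012],0]
    - [-1,[0,0,0],0]
    - [-1,[0,0,0],0]
    - [1,[0,0,0],0]
    - [1,[0,0,0],0]
    - [1,[0,0,0],0]
    - [1,[0,0,0],0]
    - [1,[0,0,0],0]

```text
clock: 42.32
tool_pos: [0.565, 0.0266, 0.0138]
orientation: [0.002, 0.092, 0.996, -0.0]
wrist_force: [-0.8, -0.4, 5.0]
width: 0.742
finger_force: 46.3
```

Request:
move_arm:
  commands:
    - [1,[0,0,-0.01],0]
    - [1,[0,0,-0.03],0]
    - [1,[0,0,-0.06],0]
    - [1,[0,0,-0.07],0]
    - [1,[0,0,-0.07],-0.0585]
    - [1,[0,0,0],-0.0585]
    - [1,[0.022,-0.045,0],0]
    - [1,[0.032,-0.066,0],0]
    - [1,[0.032,-0.066,0],0]
    - [1,[0.032,-0.066,0],0]
    - [1,[0.032,-0.066,0],0]
    - [1,[0.032,-0.066,0],0]
    - [1,[0.032,-0.066,0],0]
    - [1,[0.032,-0.066,0],0]
    - [1,[0,0,0.04],0]
    - [1,[0,0,0.06],0]
    - [1,[0,0,0.05],0]
    - [1,[0,0,0.02],0]
    - [1,[0,0,0],0]
    - [1,[0,0,0],0]

```text
clock: 43.98
tool_pos: [0.4403, -0.2264, 0.0467]
orientation: [-0.0, -0.0, 1.0, 0.0]
wrist_force: [-0.3, -0.4, 0.8]
width: 0.738
finger_force: 45.4
```

Request:
move_arm:
  commands:
    - [1,[-0.003,0,0.015],0]
    - [1,[0,0,0.012],0]
    - [1,[0,0,0.005],0]
    - [1,[0,0,0.004],0]
    - [1,[0,0,0.003],0]
    - [1,[0,0,0],0]
    - [1,[0,0,0],0]

```text
clock: 44.57
tool_pos: [0.442, -0.2267, 0.0274]
orientation: [0.0, -0.0, 1.0, -0.0]
wrist_force: [0.2, 0.2, -0.5]
width: 0.74
finger_force: 45.5
```

Request:
move_arm:
  commands:
    - [1,[0,0,0.003],0]
    - [1,[0,0,0.002],0]
    - [1,[0,0,0.002],0]
    - [1,[0,0,0],0]
    - [1,[0,0,0],0]

```text
clock: 44.98
tool_pos: [0.4422, -0.227, 0.0258]
orientation: [-0.0, -0.0, 1.0, 0.0]
wrist_force: [-5.7, 3.7, 11.5]
width: 0.742
finger_force: 47.1
```

Request:
move_arm:
  commands:
    - [-1,[0,0,0],0]
    - [-1,[0,0,0],0]
    - [-1,[0,0,0],0]
    - [-1,[0,0,0],0]
    - [-1,[0,0,-0.04],0]
    - [-1,[0,0,-0.06],0]
    - [-1,[0,0,-0.08],0]
    - [-1,[0,0,-0.08],0]
    - [-1,[0,0,-0.08],0]
    - [-1,[0,0,-0.08],0]
    - [-1,[0,0.04,0],0]
    - [-1,[0,0.07,0],0]
    - [-1,[0,0.07,0],0]
    - [-1,[0,0.07,0],0]
    - [-1,[0,0.07,0],0]
    - [-1,[0,0.07,0],0]
    - [-1,[0,0.04,0],0]
    - [-1,[0,0,0],0]
    - [-1,[0,0,0],0]

```text
clock: 46.57
tool_pos: [0.4418, -0.011, 0.2337]
orientation: [-0.0, -0.001, 1.0, -0.0]
wrist_force: [-0.7, 0.4, 0.1]
width: 1.005
finger_force: 0.0
```

```bash
python3 - <<'E'
from h import *
im,d,W=snap("top"); Z=W[...,2]; state()
cover(im,Z,W,.05,.07,150,250,140,255); stand(Z,W,150,250,140,255,zt=.018)
b,_,W=snap("scene"); cover(b,W[...,2],W,.05,.07,180,275,170,255)
cv2.imwrite("pics/f.png",np.hstack([cv2.resize(im[110:290,110:460],(470,242)),cv2.resize(b[170:360,180:460],(320,242))]))
E
```

```text
{'clock': 46.617, 'joint_pos': [-0.257, -0.254, 2.12, -0.001, 1.276, -1.828], 'tool_pos': [0.442, -0.012, 0.234], 'orientation': [-0.0, -0.0, 1.0, -0.0], 'wrist_force': [-0.214, -0.006, 0.345], 'width': 0.999, 'finger_force': 0.0}
cover 773 [504.3 273.1] [89.5 70. ] 0.7 z 0.0591 mean [0.5041 0.273  0.0592] yaw -0.4
stand 157 [639.5 392.6] [48.5 77.3] 3.7 z 0.0129 mean [0.6373 0.3887 0.015 ] yaw -73.4
 pin 57 [0.6451 0.3969 0.0504]
 pin 119 [0.6245 0.3478 0.0579]
 pin 832 [0.5039 0.274  0.0592]
 pin 77 [0.3982 0.3797 0.0574]
cover 372 [504.6 273.1] [74.7 96.2] 87.8 z 0.0588 mean [0.5003 0.2701 0.0587] yaw -1.4
```

View pics/f.png

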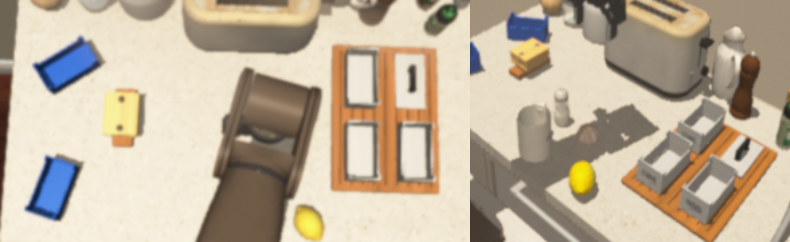

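The final picture shows the lid and three tins standing separately on the board at about (360,77), (412,77), (360,152) and (415,152). The three covers lie flat on the stand at (122,115), and the bystanders are untouched.

```bash
python3 -c "
from station import ctrl
print(ctrl.close_job())"
```

```text
the job is handed in; nothing more can be done
None
```

The job is done and handed in at about 47 s: the lid and all three tins stand separately on the draining board, and all three covers found are threaded flat on the stand's pins.

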